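# Set and lock the analyser ring of a strain viewer

## Task

On the white strain viewer, push the black knob of the analyser ring's lever round the scale until the lever's pointer stands opposite the middle of the red index tab; then push the blue clamp lever away from you, round to its stop, to lock the setting. Use the fingertips only: push the knobs from the side without gripping them, leave the index tab where it is and do not disturb the things standing around.

Things in the scene. Friction and masses are not known exactly. Their poses are not given: they have to be found in the camera images.
- viewer: The strain viewer, a white light box fixed to the worktop, 220 x 275 x 55 mm high. Origin on the axis of the analyser ring, at worktop height; x points to the back of the box (away from the robot at yaw 0), y to its left, z up. The box spans x -120 to +100 mm and y -150 to +125 mm. On its top a white scale disc (radius 90 mm, a tick every 5 degrees) is centred on the origin; on it turns the black analyser ring (radius 58 mm, top at z = 70 mm).
- analyser (a joint): Turn of the analyser ring with its lever, rad, -1.35 to 1.1, growing counter-clockwise seen from above. At value q the lever points in the viewer's frame to (-cos q, -sin q): at 0 to the front (-x), negative to the left (+y), positive to the right. Starts between -1.25 and -0.85. It stays where it is left; about 3 N sideways at the knob turns it.
- lever_knob (a point): Centre of the top of the black upright knob on the analyser lever: a round post 14 mm in diameter, 74 mm from the ring's axis, from z = 70 to z = 112 mm above the worktop. The aluminium lever arm under it (13 mm wide, top at z = 71 mm) ends in a small red pointer that reaches to 91 mm from the axis. The point's x axis points from the knob to the ring's axis.
- index (a joint): Place of the red index tab on its track round the scale, rad, in the same sense and from the same zero as the analyser: the pointer stands opposite the tab when both values are equal. Between -0.25 and 0.8; stiff, to be left alone.
- index_tip (a point): Inner end, on top, of the red index tab with a white middle line: 10 mm wide, reaching from 93 to 113 mm from the ring's axis, top at z = 64 mm above the worktop. The point's x axis points to the ring's axis.
- clamp (a joint): Turn of the blue clamp lever, rad, 0 to 1.4 (stop, locked), growing counter-clockwise seen from above. Its pivot is at x = -20, y = -110 mm in the viewer's frame; at value c the lever points from there to (sin c, -cos c): at 0 to the right (-y), at the stop nearly to the back (+x). Starts between 0 and 0.35. It stays where it is left; about 2.5 N sideways at its knob turns it.
- clamp_knob (a point): Centre of the top of the blue upright knob at the end of the clamp lever: a round post 14 mm in diameter, 50 mm from the clamp's pivot, from z = 70 to z = 112 mm above the worktop.
- ring_stand: Tall grey laboratory ring stand behind and to the left of the viewer, fixed. Origin at worktop height over the foot plate (125 x 200 mm); the upright rod is about 445 mm high, and a ring about 300 mm up reaches roughly 100 mm towards the robot from the origin. Not part of the work: keep the arm in front of it and clear of it.
- beaker: Small clear beaker standing left of the viewer, bystander: 60 mm wide, 68 mm high; origin at the centre of its underside.
- navy_bottle: White plastic bottle with a dark blue cap standing left of the viewer, bystander: 50 mm in diameter, 95 mm high; origin at the centre of its underside.
- dishes: Stack of clear round dishes right of the viewer, bystander: 90 mm in diameter, 47 mm high; origin at the centre of its underside.
- tape: Roll of beige tape lying flat, left of the viewer, bystander: 78 mm wide, 19 mm high; origin at the centre of its underside.

How it is judged:
On the way, in this order (a step that is already met when the one before it is completed fails the run):
1. the analyser lever's pointer stands still opposite the red index tab, the clamp still open (angle between the x axis of lever_knob and the x axis of index_tip, either way round below 0.05 rad and velocity of joint analyser between -0.05 and 0.05 rad/s and value of joint clamp below 0.6 rad), for 0.2 s.
2. the clamp lever is pushed round to its stop (value of joint clamp above 1.25 rad), for 0.2 s.
At the end, for the whole second after the job is handed in: The lever's pointer is within 0.05 rad (2.9 degrees, about the half width of the tab) of the middle of the red index tab and still, and the blue clamp lever is at its stop (above 1.25 of 1.4 rad) (angle between the x axis of lever_knob and the x axis of index_tip, either way round below 0.05 rad and velocity of joint analyser between -0.05 and 0.05 rad/s and value of joint clamp above 1.25 rad); the robot touches nothing.
It fails at once if the red index tab is shifted by more than 4 mm (distance of index_tip from where it was at the start of the episode above 0.004 m).
It fails at once if a knob is gripped: it lies between the finger pads while touched ((horizontal distance between the grasp point and lever_knob below 0.008 m and contact force between the fingers and viewer above 0.5 N) or (horizontal distance between the grasp point and clamp_knob below 0.008 m and contact force between the fingers and viewer above 0.5 N)).
It fails at once if a bystander is moved by more than 15 mm or lifted (distance of any of beaker, navy_bottle, dishes, tape from where it was at the start of the episode above 0.015 m).
It also fails if it takes over 64 s, if anything falls off the work surface, if the arm or the gripper's body presses on something with over 40 N, if the wrist force passes 120 N, or if a joint passes its speed limit or range.

## Robot

A 6-joint arm with a two-finger parallel gripper is mounted at the origin on a cart in front of the work surface, level with it; the furniture and walls round the work are solid. World frame = base frame: x ahead of the robot, y to its left, z up, the work surface at z = 0. Lengths are in m, angles in rad, forces in N, time in s.
With the tool pointing down it reaches from about 0.4 to 0.825 m from the base axis. Payload 7 kg.
Tool frame: the origin (TCP) lies on the centre line of the jaws, within the pads' length; the fingertips stand 25 mm ahead of it and the grasp point (between the pads) lies 6 mm ahead of it; z points along the fingers, y is the direction in which the jaws open and shut (so a half turn about z gives the same grasp; the last joint's range is limited). The gripper opens to 88 mm and grips with 3 to 60 N. Pads are 19 mm wide; open, the fingers measure 130 mm over their backs; the gripper's body (78 mm by 193 mm) begins 47 mm behind the grasp point.
Start: joints at [1.533, 0.359, 0.012, 0, -1.224, -0.288], TCP at [0.216, 0.639, 0.252] pointing down, gripper open.
Joint ranges: [-3.07, 3.07], [-1.43, 2.12], [-1.02, 1.25], [-3.03, 1.67], [-3.05, -0], [-3.03, 3.03]. Speed limits (rad/s): [2.39, 2.39, 3.01, 3.14, 3.14, 3.14].

## Interface

Orientations are given as [roll, pitch, yaw] about the fixed x, y, z axes, in that order (R = Rz(yaw) Ry(pitch) Rx(roll)).
In Python, from station import * gives the robot as it stands. The module is installed in compiled form; this text tells all that it offers.
- The arm moves only by the tool step_arm, never from a script. Its argument "commands" is text: rows parted by semicolons, each of 6 numbers parted by spaces: the shift along the tool's x, y, z in mm, then the turn, a rotation vector about the tool's x, y, z in rad. A call has 1 to 8 rows; each row shifts and turns the commanded pose from where the row before left it, along the tool's axes as they then stand; what a row does not reach is not made up. A row lasts 1/8 s, in which the tool goes at most 62.5 mm and 10.7 degrees, less where a joint would pass 70% of its speed; a pose out of reach is approached as far as the arm can. A call is refused whole if a number of a shift passes 62.5 or a number of a turn 0.188, either way. A call with a gripper value outside its range is refused whole. "jaw" is the finger opening in mm, from 0 to 87.6, set as the call begins (left out, the last holds). The fingers move at their own pace and stop on an object; "grip_force" is the grip in N (left out, the last holds). Time passes only in rows, so rows that do not move let the fingers close. It gives the time, the measured TCP pose, the force and the opening at its end, in the units of the state.
- get_state(): the state, without advancing time (a new reading comes with each control period).
- grab_frame(name): name is "scene" or "side" or "wrist"; returns a dict with "frame" (400x640x3 uint8, red, green, blue), "fovy" (degrees; the focal length in pixels is half the picture's height over the tangent of half this angle, whatever the lens; pixels are square), "cx", "cy" (the principal point, pixels), "rvec" (rotation vector, rad) and "tvec" (3), from world to camera coordinates, as OpenCV has them; the wrist camera has in their place "tool_from_camera" (4x4, takes a point from camera to tool coordinates, whose origin is the TCP and whose axes are the flange's). Camera axes: x right, y down, z forward; pixel columns grow to the right and rows downward; lengths in m; the calibration is good to about 2 mm. A picture is of the moment at which its call begins: read the wrist's pose just before it. There is no depth.
- job_done(): hands the job in, once; it reports no verdict.
Trained networks look in a picture, given as the dict that the camera call returned (one of the last four; its "shot" number tells which), for a name from the list of things; names that differ only in an ending like _2 or _b are one class to them, and where a whole thing is asked for, a point or a joint stands for the part that bears it (a point fixed in the world has none). Each returns a list of dicts, best first, with "conf" (0 to 1); they miss things now and then, are a little off and sometimes report something else, mostly with a low value. They report only what shows in the picture. A call takes as long as a camera call.
- recognise(picture, name): "pixel" ([column, row] in pixels, amid what is visible of it).
The state is a dict: "t": time; "q": joint angles; "qd": joint speeds; "joint_efforts": joint torques, N m; "eef_pos": TCP position; "ee_rot": TCP orientation; "force": force on the tool from outside, world axes, zero at the start; "moment": the same for the moment, N m; "width": finger opening in m.
Only numpy, scipy, OpenCV 4.12 (cv2) and the standard library are available. Lean on these libraries where they do the work, as an engineer would, in place of code of your own. Each camera call takes 0.05 s, during which the arm holds its last target.

## Working session

There is one attempt and no reset: what is moved stays moved. The work goes in short steps, Python scripts to look and compute and a tool call to move; the robot and the scene stay as the last step left them, time stands still between calls to the robot, and variables do not carry over. Pictures are saved under pics/ and viewed, and the job is handed in when it is done.

Besides the shell and the picture viewer there is one more tool, called by a JSON object that holds its "method" and its "body". step_arm: Moves the arm, as the interface text tells. Its arguments: {"type":"object","properties":{"commands":{"type":"string"},"jaw":{"type":"number"},"grip_force":{"type":"number"}},"required":["commands"]}

```bash
mkdir -p pics; cat > h.py <<'E'
from station import *
import numpy as np, cv2
from scipy.spatial.transform import Rotation as R
def save(p,n): cv2.imwrite(f'pics/{n}.png',cv2.cvtColor(p['frame'],cv2.COLOR_RGB2BGR))
def cam(p):
    f=p['frame'].shape[0]/2/np.tan(np.radians(p['fovy'])/2)
    K=np.array([[f,0,p['cx']],[0,f,p['cy']],[0,0,1]])
    return K,np.array(p['rvec'],float).ravel(),np.array(p['tvec'],float).ravel()
def proj(p,X):
    K,r,t=cam(p); return cv2.projectPoints(np.atleast_2d(np.array(X,float)),r,t,K,None)[0].reshape(-1,2)
def ray(p,px,z):
    K,r,t=cam(p); Rm=R.from_rotvec(r).as_matrix(); o=-Rm.T@t
    d=Rm.T@np.linalg.inv(K)@np.array([px[0],px[1],1.]); return o+d*(z-o[2])/d[2]
E
python3 - <<'E'
from h import *
s=get_state(); print(s)
for c in ['scene','side']:
    p=grab_frame(c); save(p,c+'0'); print(c,p['fovy'],p['cx'],p['cy'],p['rvec'],p['tvec'])
    for n,z in [('viewer',.06),('lever_knob',.112),('index_tip',.064),('clamp_knob',.112),('ring_stand',0),('beaker',.03),('navy_bottle',.05),('dishes',.025),('tape',.01)]:
        r=recognise(p,n)
        print(n,[(np.round(a['pixel']),round(a['conf'],2),np.round(ray(p,a['pixel'],z),3)) for a in r[:2]])
E
```

```text
{'t': 0.0, 'q': array([ 1.53307146e+00,  3.59408651e-01,  1.10970720e-02, -3.63936853e-04,
       -1.22410857e+00, -2.88122419e-01]), 'qd': array([-0.00202779, -0.00146819, -0.00025203,  0.00078635, -0.00080636,
       -0.00054799]), 'joint_efforts': array([ 4.12254713e-04, -5.82725966e+01,  2.93059534e+01,  6.99706256e+00,
        6.86616695e-03, -1.69444907e-04]), 'eef_pos': array([0.21593588, 0.63906955, 0.25062273]), 'ee_rot': array([ 3.13993855e+00, -1.33436441e-04, -3.25971116e-01]), 'force': array([-0.53746666,  0.25613701,  0.30328343]), 'moment': array([0.01232039, 0.03249534, 0.08765937]), 'width': 0.08756489228941054}
scene 56.776260882309465 317.6796988696763 200.49584373735138 [ 2.04671873 -0.87448699  0.48120562] [-0.3762624   0.3150503   0.87319546]
viewer [(array([331., 243.]), 0.71, array([ 0.476, -0.122,  0.06 ]))]
lever_knob [(array([332., 226.]), 0.62, array([ 0.484, -0.116,  0.112]))]
index_tip [(array([360., 257.]), 0.6, array([ 0.484, -0.219,  0.064]))]
clamp_knob [(array([360., 253.]), 0.48, array([ 0.453, -0.238,  0.112]))]
ring_stand []
beaker [(array([245.,
[... 329 characters left out ...]
7703 318.6113598132433 196.90388875603648 [ 1.89214812 -0.60530105  0.3730659 ] [-0.4490397   0.22544761  1.29235156]
viewer [(array([326., 227.]), 0.89, array([ 0.479, -0.139,  0.06 ])), (array([342., 233.]), 0.18, array([ 0.497, -0.205,  0.06 ]))]
lever_knob [(array([328., 211.]), 0.9, array([ 0.494, -0.132,  0.112])), (array([344., 232.]), 0.23, array([ 0.442, -0.287,  0.112]))]
index_tip []
clamp_knob [(array([341., 234.]), 0.58, array([ 0.431, -0.287,  0.112]))]
ring_stand []
beaker [(array([266., 191.]), 0.6, array([0.507, 0.339, 0.03 ]))]
navy_bottle [(array([282., 183.]), 0.6, array([0.585, 0.329, 0.05 ]))]
dishes [(array([369., 278.]), 0.87, array([ 0.432, -0.416,  0.025]))]
tape []
```

```bash
python3 - <<'E'
import cv2
for n,(x,y,w,h) in {'scene0':(180,130,280,210),'side0':(240,140,180,150)}.items():
    im=cv2.imread(f'pics/{n}.png'); s=800//w if n=='x' else min(800/w,600/h)
    cv2.imwrite(f'pics/{n}_c.png',cv2.resize(im[y:y+h,x:x+w],None,fx=s,fy=s,interpolation=cv2.INTER_CUBIC)); print(s)
E
```

```text
2.857142857142857
4.0
```

View pics/scene0.png

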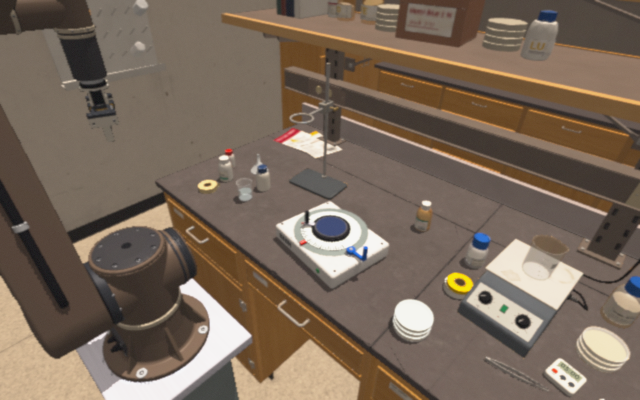

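View pics/scene0_c.png

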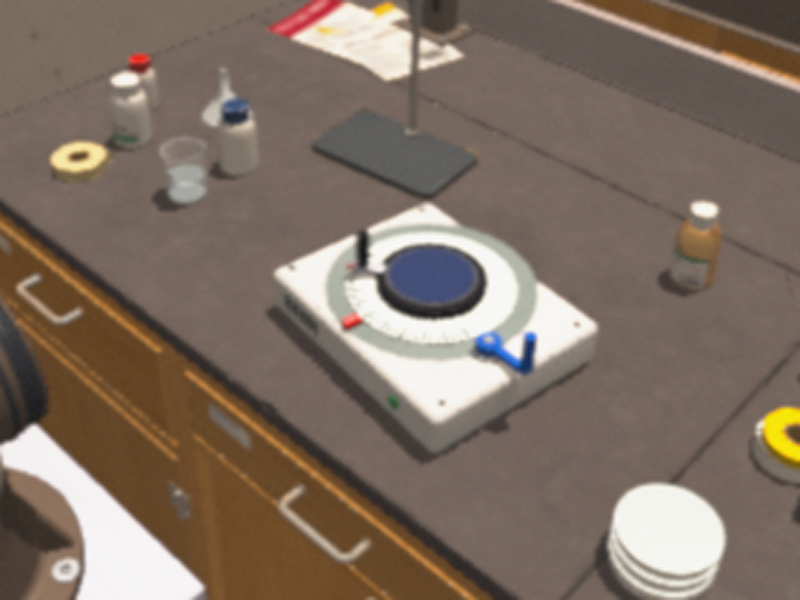

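View pics/side0_c.png

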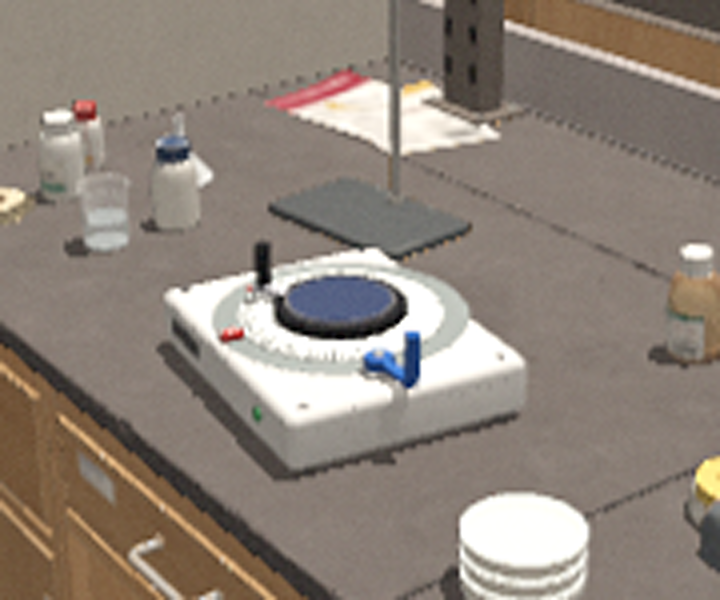

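The light box shows with the black knob at about (307,212), the red tab at (303,242) and the blue knob at (365,248) in the scene picture. I'll fit the pose to both cameras.

```bash
cat > fit.py <<'E'
from h import *
from scipy.optimize import least_squares
def pts(v):
    x,y,a,q,i,c=v
    def P(X,Y,Z): return [x+np.cos(a)*X-np.sin(a)*Y, y+np.sin(a)*X+np.cos(a)*Y, Z]
    pol=lambda t,r,z:P(-np.cos(t)*r,-np.sin(t)*r,z)
    return dict(FL=P(-.12,.125,.055),BL=P(.1,.125,.055),BR=P(.1,-.15,.055),FR=P(-.12,-.15,.055),
      K=pol(q,.074,.112),KB=pol(q,.074,.071),I=pol(i,.103,.064),P=P(-.02,-.11,.07),C=P(-.02+.05*np.sin(c),-.11-.05*np.cos(c),.112),O=P(0,0,.07),tip=pol(q,.091,.068))
E
python3 - <<'E'
from fit import *
S={'FL':(275,276),'BL':(428,205),'BR':(597,325),'FR':(437,420),'K':(363,234),'KB':(362,267),'I':(352,321),'P':(487,341),'C':(530,337),'O':(432,275)}
D={'FL':(167,293),'BL':(375,249),'BR':(526,360),'FR':(290,413),'K':(263,244),'I':(231,334),'C':(412,335),'P':(377,358),'O':(342,300)}
A=grab_frame('scene');B=grab_frame('side')
obs=[(A,{k:(np.array(u)+.5)/(800/280)+[180,130]-.5 for k,u in S.items()}),(B,{k:(np.array(u)+.5)/4+[240,140]-.5 for k,u in D.items()})]
def f(v):
    m=pts(v); return np.concatenate([(proj(p,[m[k] for k in o])-np.array(list(o.values()))).ravel() for p,o in obs])
r=least_squares(f,[.5,-.13,0,-1,0,.2],loss='soft_l1')
print(np.round(r.x,4),r.cost)
for (p,o) in obs:
    m=pts(r.x); e=proj(p,[m[k] for k in o])-np.array(list(o.values())); print(dict(zip(o,np.round(e,1).tolist())))
print({k:np.round(v,3) for k,v in pts(r.x).items()})
np.save('v.npy',r.x)
E
```

```text
[ 0.5202 -0.0791 -0.1511 -0.8682  0.0081  0.0347] 10.122981072944814
{'FL': [-2.0, -1.9], 'BL': [-0.1, -1.6], 'BR': [1.5, 0.3], 'FR': [-0.8, 1.3], 'K': [-0.3, 0.2], 'KB': [-0.0, -0.4], 'I': [-0.0, -0.1], 'P': [0.3, 0.3], 'C': [-0.2, -0.0], 'O': [-0.4, 0.5]}
{'FL': [-1.4, -0.5], 'BL': [0.3, -1.1], 'BR': [1.6, 0.1], 'FR': [0.2, 2.4], 'K': [0.0, 0.1], 'I': [0.6, -0.4], 'C': [0.1, -0.4], 'P': [0.9, -0.4], 'O': [-0.1, 0.2]}
{'FL': array([0.42 , 0.063, 0.055]), 'BL': array([0.638, 0.029, 0.055]), 'BR': array([ 0.596, -0.242,  0.055]), 'FR': array([ 0.379, -0.209,  0.055]), 'K': array([ 0.481, -0.016,  0.112]), 'KB': array([ 0.481, -0.016,  0.071]), 'I': array([ 0.418, -0.064,  0.064]), 'P': array([ 0.484, -0.185,  0.07 ]), 'C': array([ 0.478, -0.234,  0.112]), 'O': array([ 0.52 , -0.079,  0.07 ]), 'tip': array([ 0.473, -0.002,  0.068])}
```

```bash
cat > plan.py <<'E'
from h import *
def pose():
    s=get_state(); return s['eef_pos'],R.from_euler('xyz',s['ee_rot'])
def plan(start,way):
    """way: list of (x,y,z,yaw,nrows)"""
    p,r=start; out=[]
    for x,y,z,yaw,n in way:
        t=np.array([x,y,z]); rt=R.from_euler('xyz',[np.pi,0,yaw])
        p0,r0=p,r
        dr=(rt*r0.inv()).as_rotvec()
        for i in range(1,n+1):
            p1=p0+(t-p0)*i/n; r1=R.from_rotvec(dr*i/n)*r0
            sh=r.inv().apply(p1-p)*1000; tv=(r.inv()*r1).as_rotvec()
            out.append(' '.join(f'{a:.1f}' for a in sh)+' '+' '.join(f'{a:.3f}' for a in tv)); p,r=p1,r1
    for k in range(0,len(out),8): print('; '.join(out[k:k+8]))
E
python3 - <<'E'
from plan import *
p=grab_frame('wrist'); print(p['fovy'],np.round(p['tool_from_camera'],3)); save(p,'w0')
A=grab_frame('scene')
for u in [(325,95),(318,181),(303,118)]: print(u,ray(A,u,0),ray(A,u,.3))
plan(pose(),[(.40,.30,.28,-1.2,7),(.44,-.06,.30,-2.15,7)])
E
```

```text
64.71692077302338 [[-0.001 -0.969 -0.245  0.065]
 [ 1.    -0.    -0.001  0.   ]
 [ 0.001 -0.245  0.969 -0.134]
 [ 0.     0.     0.     1.   ]]
(325, 95) [1.50860974 0.83556234 0.        ] [0.86346295 0.26421749 0.3       ]
(318, 181) [0.76235318 0.19630724 0.        ] [ 0.40872898 -0.12531477  0.3       ]
(303, 118) [1.161731   0.67770573 0.        ] [0.65209121 0.16802703 0.3       ]
40.4 37.5 -4.1 -0.000 0.000 0.125; 44.8 32.2 -4.1 -0.000 0.000 0.125; 48.4 26.4 -4.1 -0.000 0.000 0.125; 51.4 20.1 -4.1 -0.000 0.000 0.125; 53.5 13.6 -4.1 -0.000 0.000 0.125; 54.7 6.8 -4.1 -0.000 0.000 0.125; 55.2 -0.1 -4.1 -0.000 0.000 0.125; 50.0 13.3 -2.9 -0.000 -0.000 0.136
51.3 6.4 -2.9 -0.000 -0.000 0.136; 51.7 -0.6 -2.9 -0.000 -0.000 0.136; 51.2 -7.6 -2.9 -0.000 -0.000 0.136; 49.7 -14.4 -2.9 -0.000 -0.000 0.136; 47.3 -21.0 -2.9 -0.000 -0.000 0.136; 44.0 -27.2 -2.9 -0.000 -0.000 0.136
```

View pics/w0.png

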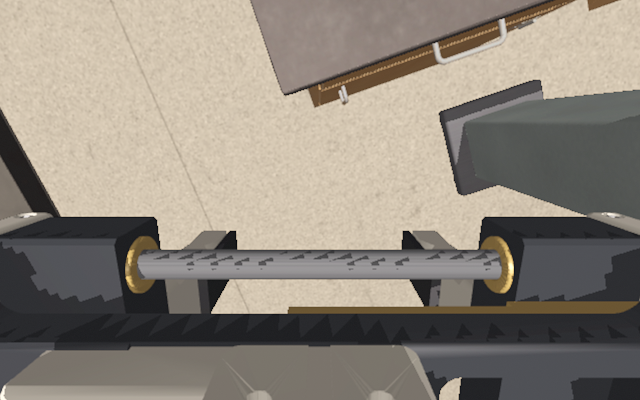

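{"method": "step_arm", "body": {"commands": "40.4 37.5 -4.1 0 0 0.125; 44.8 32.2 -4.1 0 0 0.125; 48.4 26.4 -4.1 0 0 0.125; 51.4 20.1 -4.1 0 0 0.125; 53.5 13.6 -4.1 0 0 0.125; 54.7 6.8 -4.1 0 0 0.125; 55.2 -0.1 -4.1 0 0 0.125", "jaw": 0}}

```text
t: 2.08
eef_pos: [0.4006, 0.2983, 0.2808]
ee_rot: [-3.141, 0.001, -1.205]
force: [1.2, 0.7, -0.2]
width: 0.0231
```

```bash
python3 - <<'E'
from plan import *
print(pose()[0],get_state()['ee_rot'],get_state()['force'])
plan(pose(),[(.49,-.03,.33,-2.15,8)])
E
```

```text
[0.40055806 0.29834714 0.28078764] [-3.14079962e+00  5.11906133e-04 -1.20453791e+00] [ 1.21517008  0.68628162 -0.19183221]
42.3 4.3 -6.2 -0.000 0.000 0.118; 42.5 -0.8 -6.2 -0.000 0.000 0.118; 42.1 -5.8 -6.2 -0.000 0.000 0.118; 41.2 -10.7 -6.2 -0.000 0.000 0.118; 39.6 -15.5 -6.2 -0.000 0.000 0.118; 37.5 -20.0 -6.2 -0.000 0.000 0.118; 34.9 -24.3 -6.2 -0.000 0.000 0.118; 31.8 -28.3 -6.2 -0.000 0.000 0.118
```

{"method": "step_arm", "body": {"commands": "42.3 4.3 -6.2 0 0 0.118; 42.5 -0.8 -6.2 0 0 0.118; 42.1 -5.8 -6.2 0 0 0.118; 41.2 -10.7 -6.2 0 0 0.118; 39.6 -15.5 -6.2 0 0 0.118; 37.5 -20.0 -6.2 0 0 0.118; 34.9 -24.3 -6.2 0 0 0.118; 31.8 -28.3 -6.2 0 0 0.118"}}

```text
t: 3.08
eef_pos: [0.491, -0.0293, 0.3304]
ee_rot: [-3.141, 0.001, -2.149]
force: [0.1, 0.6, 0.5]
width: 0.0002
```

{"method": "step_arm", "body": {"commands": "0 0 0 0 0 0; 0 0 0 0 0 0"}}

```text
t: 3.32
eef_pos: [0.4907, -0.028, 0.3298]
ee_rot: [3.141, 0.0, -2.145]
force: [0.2, 0.1, 0.2]
width: 0.0006
```

```bash
cat >> h.py <<'E'
def wrist():
    s=get_state(); p=grab_frame('wrist')
    T=np.eye(4);T[:3,:3]=R.from_euler('xyz',s['ee_rot']).as_matrix();T[:3,3]=s['eef_pos']
    W=np.linalg.inv(T@np.array(p['tool_from_camera']))
    p['rvec']=R.from_matrix(W[:3,:3]).as_rotvec();p['tvec']=W[:3,3]; p['s']=s
    return p
def dump(p,n):
    save(p,n); np.savez(f'pics/{n}.npz',frame=p['frame'],fovy=p['fovy'],cx=p['cx'],cy=p['cy'],rvec=p['rvec'],tvec=p['tvec'])
E
python3 - <<'E'
from fit import *
p=wrist(); dump(p,'w1'); print(p['s']['eef_pos'],p['s']['ee_rot'],p['s']['width'],p['s']['force'])
v=np.load('v.npy'); m=pts(v)
im=cv2.cvtColor(p['frame'],cv2.COLOR_RGB2BGR)
for k,u in zip(m,proj(p,list(m.values()))): print(k,u.round(1)); cv2.circle(im,tuple(int(a) for a in u.round()),3,(0,255,0),1)
cv2.imwrite('pics/w1o.png',im)
for n in ['lever_knob','index_tip','clamp_knob']: print(n,[(np.round(a['pixel'],1),round(a['conf'],2)) for a in recognise(p,n)[:2]])
E
```

```text
[ 0.49070513 -0.0279865   0.32975713] [ 3.14142296e+00  1.41084743e-04 -2.14492359e+00] 0.0005705669765881151 [0.19353673 0.1226101  0.18972327]
FL [399.2 201.5]
BL [252.6 263.9]
BR [148.5  73.3]
FR [313.9 -11.3]
K [330.7 185.8]
KB [329.5 179.4]
I [351.6 118.1]
P [249.3  59.5]
C [215.6   2.6]
O [275.8 154. ]
tip [341.4 184.6]
lever_knob [(array([281.3, 158.7]), 0.91)]
index_tip [(array([354.6, 120.1]), 0.68)]
clamp_knob [(array([239. ,  41.4]), 0.77)]
```

View pics/w1o.png

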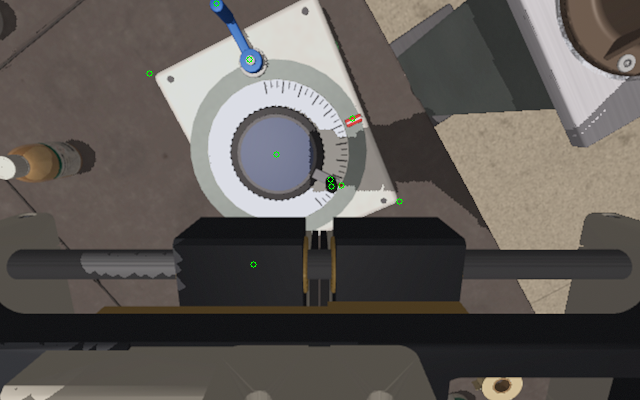

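The overlay sits within 2–3 px (about 2 mm). I'll zoom in to refine the angles.

```bash
python3 - <<'E'
import cv2
im=cv2.imread('pics/w1.png')[0:220,180:420]
im=cv2.resize(im,None,fx=2.7,fy=2.7,interpolation=cv2.INTER_CUBIC);cv2.imwrite('pics/w1z.png',im)
im=cv2.imread('pics/w1.png')[100:210,290:400]
cv2.imwrite('pics/w1y.png',cv2.resize(im,None,fx=5.4,fy=5.4,interpolation=cv2.INTER_CUBIC))
E
```

```text
(no output)
```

View pics/w1z.png

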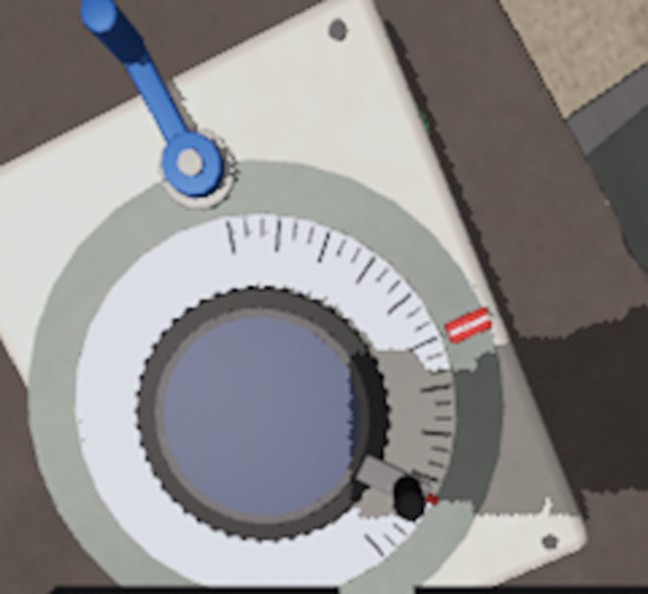

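View pics/w1y.png

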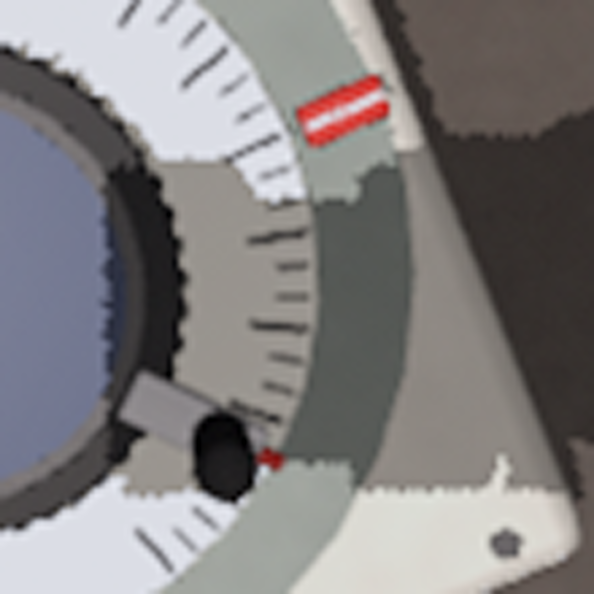

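```bash
python3 - <<'E'
from fit import *
p=dict(np.load('pics/w1.npz'))
z=ray(p,(277.4,153),.07); print('O',z)
a=ray(p,(346.5,124.3),.064);b=ray(p,(361.5,117.2),.064);c=ray(p,(354,120.7),.064)
print('tab',a,b,'r',np.linalg.norm((a-z)[:2]),np.linalg.norm((b-z)[:2]))
t=ray(p,(342.4,185.4),.068);k=ray(p,(331.7,187.6),.112)
print('r tip',np.linalg.norm((t-z)[:2]),'r knob',np.linalg.norm((k-z)[:2]))
ang=lambda d:np.arctan2(d[1],d[0])
w=lambda d:(ang(d)-np.pi+np.pi)%(2*np.pi)-np.pi
print('angles world tab',ang(c-z),ang(b-a),'tip',ang(t-z),'knob',ang(k-z))
P=ray(p,(250.4,60),.072);C=ray(p,(216.3,5.5),.112)
print('P',P,'C',C,np.linalg.norm((C-P)[:2]),ang(C-P), 'O->P',ang(P-z),np.linalg.norm((P-z)[:2]),'expect angle',np.arctan2(-.11,-.02)-.151)
E
```

```text
O [ 0.51786094 -0.07895404  0.07      ]
tab [ 0.4274369 -0.0614939  0.064    ] [ 0.40757658 -0.05869732  0.064     ] r 0.09209430862364622 0.11212927099984928
r tip 0.09129909759136771 r knob 0.07463474109104316
angles world tab 2.956396867175221 3.001699790164087 tip 2.0974572398606086 knob 2.077872310829692
P [ 0.48299314 -0.18316506  0.072     ] C [ 0.47903078 -0.23203993  0.112     ] 0.0490352198897457 -1.6516908979062588 O->P -1.8936760103314771 0.10988949368099811 expect angle -1.901649826587375
```

```bash
cat > arc.py <<'E'
from plan import *
O=np.array([.518,-.079]); TAB=2.956
def A(th,d,z=.106):
    K=O+.074*np.array([np.cos(th),np.sin(th)]); ya=th+np.pi/2; t=np.array([np.cos(ya),np.sin(ya)])
    c=K-d*t; return (c[0],c[1],z,(ya+np.pi)%(2*np.pi)-np.pi)
E
python3 - <<'E'
from arc import *
plan(pose(),[A(2.085,.045,.20)+(4,),A(2.085,.045)+(3,)])
E
```

```text
-11.4 -1.6 32.5 0.000 0.000 0.121; -11.5 -0.2 32.5 0.000 0.000 0.121; -11.4 1.1 32.5 0.000 0.000 0.121; -11.2 2.5 32.5 0.000 0.000 0.121; 0.0 -0.0 31.3 -0.000 0.000 0.000; 0.0 -0.0 31.3 -0.000 0.000 0.000; 0.0 -0.0 31.3 -0.000 0.000 0.000
```

{"method": "step_arm", "body": {"commands": "-11.4 -1.6 32.5 0 0 0.121; -11.5 -0.2 32.5 0 0 0.121; -11.4 1.1 32.5 0 0 0.121; -11.2 2.5 32.5 0 0 0.121; 0 0 31.3 0 0 0; 0 0 31.3 0 0 0; 0 0 31.3 0 0 0; 0 0 0 0 0 0", "jaw": 0}}

```text
t: 4.53
eef_pos: [0.5194, 0.0069, 0.1041]
ee_rot: [3.141, -0.005, -2.628]
force: [0.6, -0.9, 0.4]
width: 0.0006
```

```bash
python3 - <<'E'
from arc import *
s=get_state();print(s['eef_pos'],s['ee_rot'],s['force'],A(2.085,.045))
p=wrist();dump(p,'w2');save(grab_frame('side'),'s2')
cv2.imwrite('pics/s2c.png',cv2.resize(cv2.imread('pics/s2.png')[120:270,240:420],None,fx=4,fy=4,interpolation=cv2.INTER_CUBIC))
plan(pose(),[A(2.085,.022)+(3,)])
E
```

```text
[0.51942406 0.00694266 0.10409545] [ 3.14073226 -0.00471046 -2.62764651] [ 0.62053012 -0.89071237  0.36544771] (np.float64(0.5207845274164724), np.float64(0.007563539709665945), 0.106, -2.6273889803846897)
7.8 0.2 0.2 -0.000 0.000 -0.000; 7.8 0.2 0.2 -0.000 0.000 -0.000; 7.8 0.2 0.2 -0.000 0.000 -0.000
```

View pics/w2.png

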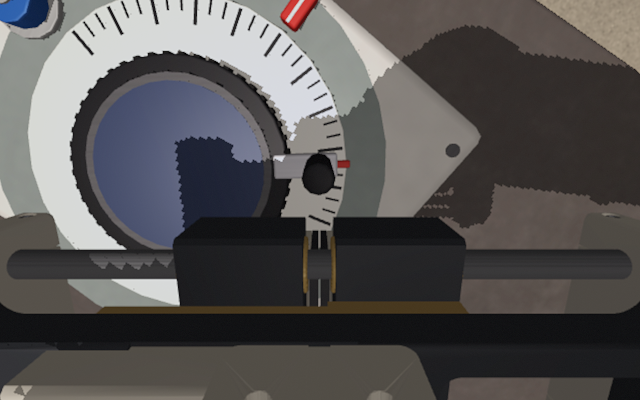

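View pics/s2c.png

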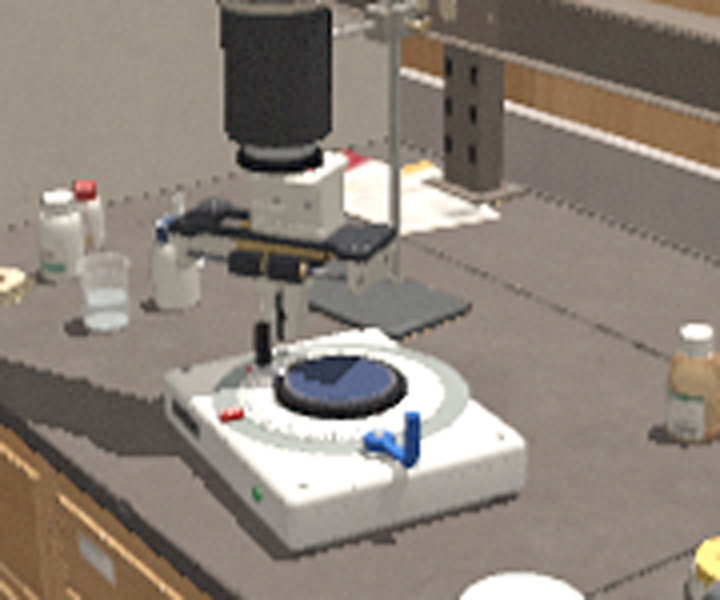

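The knob (319,172) is straight ahead of the closed fingertips. Advancing until contact.

{"method": "step_arm", "body": {"commands": "7.8 0 0 0 0 0; 7.8 0 0 0 0 0; 7 0 0 0 0 0; 0 0 0 0 0 0"}}

```text
t: 5.12
eef_pos: [0.5008, -0.0047, 0.1064]
ee_rot: [-3.142, 0.001, -2.629]
force: [0.7, -1.1, 0.3]
width: 0.0001
```

{"method": "step_arm", "body": {"commands": "2 0 0 0 0 0; 1 0 0 0 0 0; 0 0 0 0 0 0"}}

```text
t: 5.5
eef_pos: [0.4987, -0.0058, 0.1059]
ee_rot: [3.142, -0.0, -2.629]
force: [0.4, 0.3, 0.4]
width: 0.0005
```

{"method": "step_arm", "body": {"commands": "2 0 0 0 0 0; 1 0 0 0 0 0; 0 0 0 0 0 0"}}

```text
t: 5.88
eef_pos: [0.4965, -0.007, 0.1061]
ee_rot: [-3.141, 0.001, -2.629]
force: [2.0, 1.2, -0.5]
width: 0.0003
```

```bash
python3 - <<'E'
from arc import *
s=get_state();print(s['eef_pos'],s['ee_rot'],s['force'],A(2.085,.0165))
p=wrist();dump(p,'w3')
E
```

```text
[ 0.49654262 -0.00703665  0.10610353] [-3.14145698e+00  1.01382332e-03 -2.62873703e+00] [ 2.04227538  1.23340869 -0.47063433] (np.float64(0.4959700144636246), np.float64(-0.006453947472883902), 0.106, -2.6273889803846897)
```

View pics/w3.png

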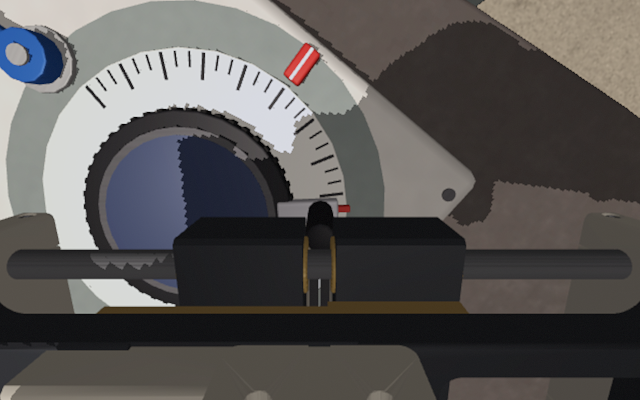

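Contact came at 16.5 mm offset, as predicted. I'll now follow the arc.

```bash
python3 - <<'E'
from arc import *
plan(pose(),[A(t,.0165)+(1,) for t in np.linspace(2.085,2.80,13)[1:]]+[A(2.8,.0165)+(1,)])
E
```

```text
4.6 1.6 0.1 -0.000 0.001 -0.061; 4.4 0.9 0.0 0.000 0.000 -0.060; 4.4 0.9 0.0 -0.000 0.000 -0.060; 4.4 0.9 0.0 0.000 0.000 -0.060; 4.4 0.9 0.0 0.000 0.000 -0.060; 4.4 0.9 0.0 -0.000 0.000 -0.060; 4.4 0.9 0.0 0.000 0.000 -0.060; 4.4 0.9 0.0 0.000 0.000 -0.060
4.4 0.9 0.0 0.000 0.000 -0.060; 4.4 0.9 0.0 -0.000 0.000 -0.060; 4.4 0.9 0.0 -0.000 0.000 -0.060; 4.4 0.9 0.0 0.000 0.000 -0.060; 0.0 0.0 0.0 -0.000 0.000 -0.000
```

{"method": "step_arm", "body": {"commands": "4.5 1.2 0 0 0 -0.06; 4.4 0.9 0 0 0 -0.06; 4.4 0.9 0 0 0 -0.06; 4.4 0.9 0 0 0 -0.06; 4.4 0.9 0 0 0 -0.06; 4.4 0.9 0 0 0 -0.06; 0 0 0 0 0 0"}}

```text
t: 6.8
eef_pos: [0.4725, -0.0191, 0.1064]
ee_rot: [-3.141, 0.001, -2.269]
force: [3.2, -2.2, -0.2]
width: 0.0002
```

```bash
python3 - <<'E'
from arc import *
s=get_state();print(s['eef_pos'],s['ee_rot'],s['force'],A(2.445,.0165))
p=wrist();dump(p,'w4')
plan(pose(),[A(t,.0165)+(1,) for t in np.linspace(2.445,2.84,7)[1:]])
E
```

```text
[ 0.47247352 -0.01906763  0.1063563 ] [-3.14052971e+00  7.64371573e-04 -2.26887044e+00] [ 3.17252628 -2.1842989  -0.22210323] (np.float64(0.47182610147971116), np.float64(-0.018864976133387393), 0.106, -2.2673889803846894)
5.2 1.5 0.3 -0.001 0.001 -0.068; 4.9 0.9 0.0 -0.000 0.000 -0.066; 4.9 0.9 0.0 0.000 0.000 -0.066; 4.9 0.9 0.0 -0.000 0.000 -0.066; 4.9 0.9 0.0 -0.000 0.000 -0.066; 4.9 0.9 0.0 0.000 0.000 -0.066
```

View pics/w4.png

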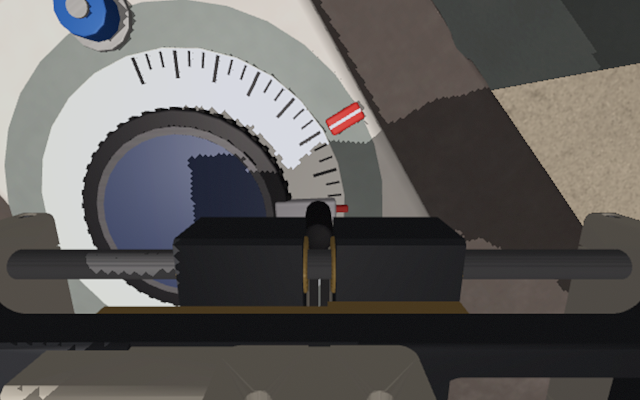

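{"method": "step_arm", "body": {"commands": "5 0.9 0 0 0 -0.066; 4.9 0.9 0 0 0 -0.066; 4.9 0.9 0 0 0 -0.066; 4.9 0.9 0 0 0 -0.066; 4.9 0.9 0 0 0 -0.066; 4.9 0.9 0 0 0 -0.066; 0 0 0 0 0 0"}}

```text
t: 7.72
eef_pos: [0.4535, -0.0412, 0.1064]
ee_rot: [-3.14, 0.001, -1.873]
force: [5.0, -0.7, -1.0]
width: 0.0002
```

```bash
python3 - <<'E'
from arc import *
s=get_state();print(s['eef_pos'],s['ee_rot'],s['force'],A(2.84,.0165))
p=wrist();dump(p,'w5')
cv2.imwrite('pics/w5z.png',cv2.resize(cv2.imread('pics/w5.png')[100:230,240:400],None,fx=4.6,fy=4.6,interpolation=cv2.INTER_CUBIC))
E
```

```text
[ 0.4535161  -0.04120127  0.10644867] [-3.13958934e+00  1.15173035e-03 -1.87302333e+00] [ 5.03458802 -0.67022675 -0.98504841] (np.float64(0.4522412006844704), np.float64(-0.04126367383303057), 0.106, -1.8723889803846898)
```

View pics/w5z.png

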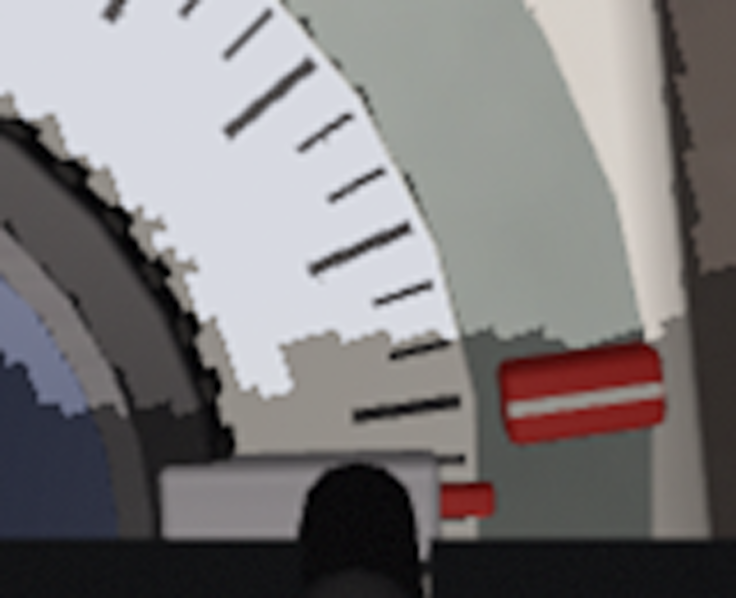

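```bash
cat > ang.py <<'E'
from arc import *
def meas(n,tip,ti,to):
    p=dict(np.load(f'pics/{n}.npz'))
    t=ray(p,tip,.066);a=ray(p,ti,.064);b=ray(p,to,.064)
    an=lambda d:np.arctan2(d[1]-O[1],d[0]-O[0])
    print('tip r,ang',np.hypot(*(t[:2]-O)),an(t),'tab',np.hypot(*(a[:2]-O)),an(a),np.hypot(*(b[:2]-O)),an(b),'remaining',an(a)-an(t),'via mid',(an(a)+an(b))/2-an(t))
E
python3 - <<'E'
from ang import *
g=lambda x,y:((x+.5)/4.6+240-.5,(y+.5)/4.6+100-.5)
meas('w5',g(494,500),g(508,410),g(662,390))
E
```

```text
tip r,ang 0.0894905107152375 2.8440570029388272 tab 0.091880104152392 2.9643321484816525 0.11102942153401944 2.9655212260354995 remaining 0.12027514554282526 via mid 0.12086968431974876
```

{"method": "step_arm", "body": {"commands": "2.2 0.5 0 0 0 -0.03; 2.2 0.5 0 0 0 -0.03; 2.2 0.5 0 0 0 -0.03; 0 0 0 0 0 0; 0 0 0 0 0 0"}}

```text
t: 8.4
eef_pos: [0.4505, -0.0469, 0.1064]
ee_rot: [-3.139, 0.001, -1.783]
force: [5.9, 1.1, -1.4]
width: 0.0007
```

```bash
python3 - <<'E'
from arc import *
s=get_state();print(s['eef_pos'],s['ee_rot'],s['force'])
p=wrist();dump(p,'w6')
cv2.imwrite('pics/w6z.png',cv2.resize(cv2.imread('pics/w6.png')[100:230,240:400],None,fx=4.6,fy=4.6,interpolation=cv2.INTER_CUBIC))
E
```

```text
[ 0.45050569 -0.0469355   0.10644595] [-3.13935489e+00  1.05285763e-03 -1.78348187e+00] [ 5.88832381  1.10115156 -1.37597425]
```

View pics/w6z.png

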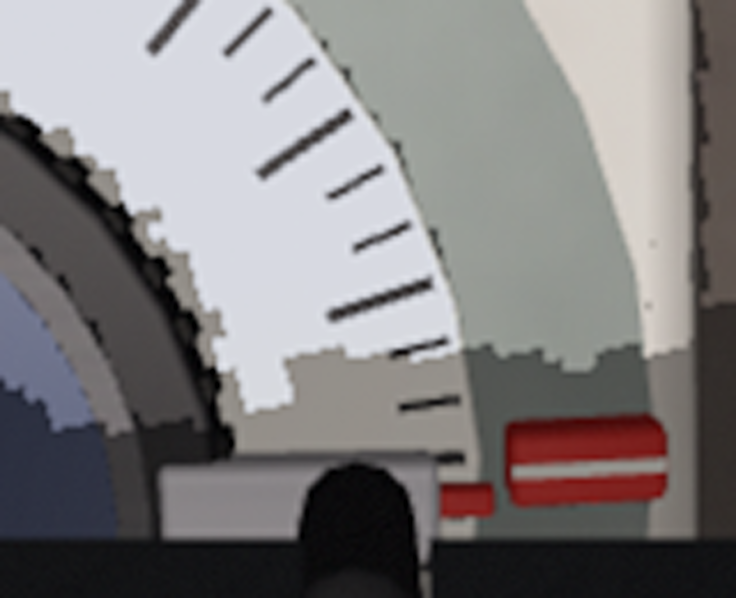

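```bash
python3 - <<'E'
from ang import *
g=lambda x,y:((x+.5)/4.6+240-.5,(y+.5)/4.6+100-.5)
meas('w6',g(494,500),g(511,472),g(666,465))
E
```

```text
tip r,ang 0.08943949906817432 2.930665132798849 tab 0.09173422978998988 2.9642894089794782 0.11114823464230439 2.966196288499218 remaining 0.03362427618062913 via mid 0.034577715940498965
```

{"method": "step_arm", "body": {"commands": "1.3 0 0 0 0 -0.017; 1.2 0 0 0 0 -0.017; 0 0 0 0 0 0; 0 0 0 0 0 0; -3 0 0 0 0 0; -10 0 0 0 0 0; -15 0 0 0 0 0; 0 0 0 0 0 0"}}

```text
t: 9.45
eef_pos: [0.4536, -0.0212, 0.1058]
ee_rot: [3.141, -0.0, -1.747]
force: [0.2, 0.3, 0.9]
width: 0.0004
```

```bash
python3 - <<'E'
from arc import *
s=get_state();print(s['eef_pos'],s['ee_rot'],s['force'])
p=wrist();dump(p,'w7')
cv2.imwrite('pics/w7z.png',cv2.resize(cv2.imread('pics/w7.png')[80:220,240:400],None,fx=4.2,fy=4.2,interpolation=cv2.INTER_CUBIC))
E
```

```text
[ 0.45360065 -0.02121725  0.10584939] [ 3.14118414e+00 -2.28786679e-04 -1.74746211e+00] [0.23912289 0.28405311 0.92077845]
```

View pics/w7z.png

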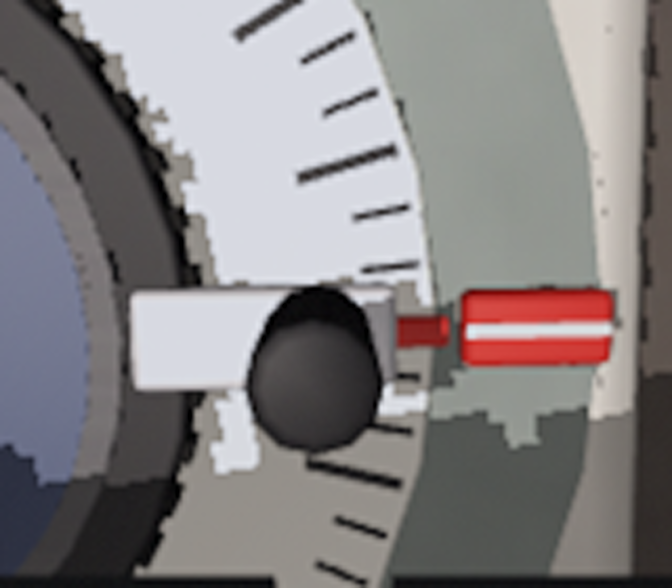

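Free of the fingers, the pointer (347,159) sits on the tab's middle line. Next is the clamp, which I'll push with the tool's −x face.

```bash
cat > clamp.py <<'E'
from plan import *
P=np.array([.4833,-.1838]); VA=-.146
def B(c,d,z=.106):
    th=-np.pi/2+c+VA; ya=c+VA
    t=np.array([np.cos(ya),np.sin(ya)]); k=P+.05*np.array([np.cos(th),np.sin(th)])-d*t
    return (k[0],k[1],z,ya-np.pi)
E
python3 - <<'E'
from ang import *
g=lambda x,y:((x+.5)/4.2+240-.5,(y+.5)/4.2+80-.5)
meas('w7',g(448,331),g(466,332),g(612,329))
from clamp import *
x,y,_=pose()[0]; b=B(.064,.045,.19); print(b)
plan(pose(),[(x,y,.19,-1.747,2),b+(9,),B(.064,.045)+(3,)])
E
```

```text
tip r,ang 0.08932573374548879 2.968182268288874 tab 0.09188757502790164 2.9641717321597882 0.11120199519045551 2.967732179849465 remaining -0.00401053612908564 via mid -0.0022303122842473044
(np.float64(0.43435579843499944), np.float64(-0.22994612804087242), 0.19, -3.223592653589793)
0.0 0.0 -42.1 0.000 -0.000 -0.000; 0.0 0.0 -42.1 0.000 -0.000 -0.000; 23.2 -2.0 -0.0 -0.000 -0.000 0.164; 22.5 -5.7 -0.0 -0.000 -0.000 0.164; 21.3 -9.3 -0.0 -0.000 -0.000 0.164; 19.5 -12.7 -0.0 -0.000 -0.000 0.164; 17.1 -15.7 -0.0 -0.000 -0.000 0.164; 14.4 -18.3 -0.0 -0.000 -0.000 0.164
11.2 -20.4 -0.0 -0.000 -0.000 0.164; 7.7 -21.9 -0.0 -0.000 -0.000 0.164; 4.0 -22.9 -0.0 -0.000 -0.000 0.164; 0.0 -0.0 28.0 0.000 0.000 0.000; 0.0 -0.0 28.0 0.000 0.000 0.000; 0.0 -0.0 28.0 0.000 0.000 0.000
```

{"method": "step_arm", "body": {"commands": "0 0 -42.1 0 0 0; 0 0 -42.1 0 0 0; 23.2 -2.0 0 0 0 0.164; 22.5 -5.7 0 0 0 0.164; 21.3 -9.3 0 0 0 0.164; 19.5 -12.7 0 0 0 0.164; 17.1 -15.7 0 0 0 0.164; 14.4 -18.3 0 0 0 0.164"}}

```text
t: 10.5
eef_pos: [0.4402, -0.1619, 0.1901]
ee_rot: [3.141, -0.0, -2.738]
force: [-0.6, -0.2, 0.9]
width: 0.0005
```

{"method": "step_arm", "body": {"commands": "11.2 -20.4 0 0 0 0.164; 7.7 -21.9 0 0 0 0.164; 4.0 -22.9 0 0 0 0.164; 0 0 0 0 0 0; 0 0 0 0 0 0"}}

```text
t: 11.12
eef_pos: [0.4339, -0.2304, 0.19]
ee_rot: [3.141, -0.0, 3.06]
force: [-0.4, -0.3, 0.1]
width: 0.0003
```

```bash
python3 - <<'E'
from clamp import *
s=get_state();print(s['eef_pos'],s['ee_rot'],s['force'])
plan(pose(),[B(.064,.045)+(3,)])
p=wrist();dump(p,'w8')
E
```

```text
[ 0.43386289 -0.23039787  0.18998207] [ 3.14141280e+00 -4.91598269e-04  3.06035494e+00] [-0.43301188 -0.2958302   0.09478839]
-0.2 0.2 28.0 0.000 -0.000 0.000; -0.2 0.2 28.0 0.000 -0.000 0.000; -0.2 0.2 28.0 0.000 -0.000 0.000
```

View pics/w8.png

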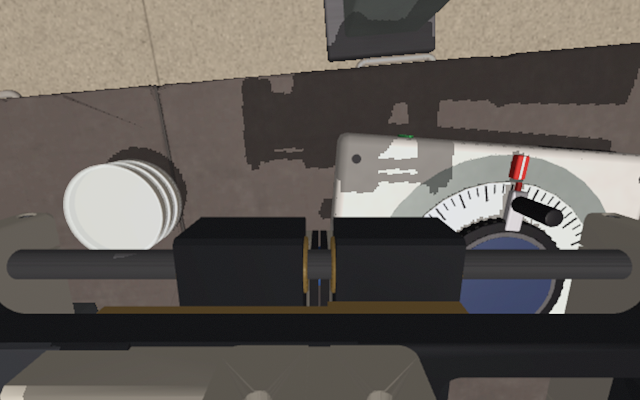

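{"method": "step_arm", "body": {"commands": "0 0 28 0 0 0; 0 0 28 0 0 0; 0 0 28 0 0 0; 0 0 0 0 0 0"}}

```text
t: 11.68
eef_pos: [0.4328, -0.2298, 0.1047]
ee_rot: [3.141, -0.004, 3.06]
force: [0.3, -0.6, 0.2]
width: 0.0003
```

```bash
python3 - <<'E'
from clamp import *
s=get_state();print(s['eef_pos'],s['ee_rot'],s['force'])
save(grab_frame('side'),'s9');save(grab_frame('scene'),'c9')
a=cv2.resize(cv2.imread('pics/s9.png')[180:260,290:370],None,fx=5,fy=5,interpolation=cv2.INTER_CUBIC)
b=cv2.resize(cv2.imread('pics/c9.png')[190:290,310:410],None,fx=4,fy=4,interpolation=cv2.INTER_CUBIC)
cv2.imwrite('pics/sc9.png',np.hstack([a,b]))
E
```

```text
[ 0.43283366 -0.229811    0.10467136] [ 3.14126758 -0.00412538  3.06028643] [ 0.30864943 -0.57399699  0.22301589]
```

View pics/sc9.png

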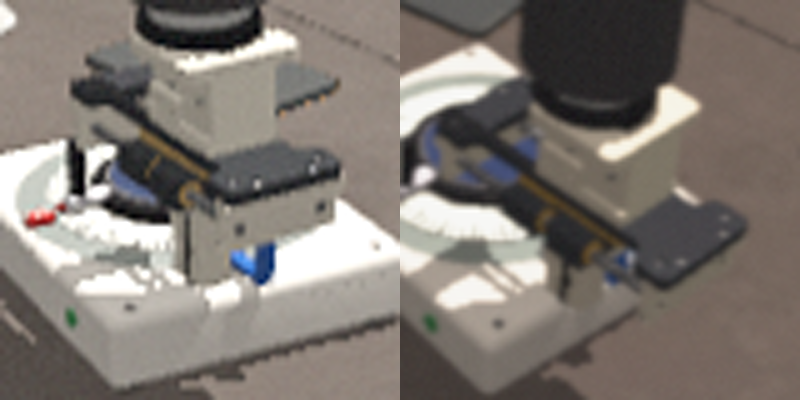

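The fingertips stand in front of the blue knob. Approaching.

{"method": "step_arm", "body": {"commands": "-8 0 0 0 0 0; -8 0 0 0 0 0; -8 0 0 0 0 0; 0 0 0 0 0 0"}}

```text
t: 12.28
eef_pos: [0.4588, -0.2327, 0.1062]
ee_rot: [-3.142, 0.0, 3.059]
force: [0.7, 0.2, 0.0]
width: 0.0004
```

{"method": "step_arm", "body": {"commands": "-2 0 0 0 0 0; -2 0 0 0 0 0; 0 0 0 0 0 0; 0 0 0 0 0 0"}}

```text
t: 12.78
eef_pos: [0.4619, -0.233, 0.1062]
ee_rot: [3.142, -0.0, 3.058]
force: [0.3, -0.3, 1.0]
width: 0.0001
```

```bash
python3 - <<'E'
from clamp import *
s=get_state();print(s['eef_pos'],s['ee_rot'],s['force'],B(.064,.0165))
plan(pose(),[B(c,.0165)+(1,) for c in np.linspace(.064,1.40,18)[1:]])
E
```

```text
[ 0.46194352 -0.23299101  0.10617879] [ 3.14158334e+00 -2.53992652e-05  3.05838333e+00] [ 0.33762274 -0.29513191  0.97094767] (np.float64(0.46276003511242625), np.float64(-0.2322805099232386), 0.106, -3.223592653589793)
-4.7 -0.4 0.2 0.000 -0.000 -0.080; -4.0 -1.1 -0.0 0.000 0.000 -0.079; -4.0 -1.1 -0.0 0.000 0.000 -0.079; -4.0 -1.1 -0.0 -0.000 0.000 -0.079; -4.0 -1.1 -0.0 -0.000 0.000 -0.079; -4.0 -1.1 -0.0 0.000 0.000 -0.079; -4.0 -1.1 -0.0 -0.000 0.000 -0.079; -4.0 -1.1 -0.0 0.000 0.000 -0.079
-4.0 -1.1 -0.0 -0.000 0.000 -0.079; -4.0 -1.1 -0.0 0.000 0.000 -0.079; -4.0 -1.1 -0.0 0.000 0.000 -0.079; -4.0 -1.1 -0.0 -0.000 0.000 -0.079; -4.0 -1.1 -0.0 0.000 0.000 -0.079; -4.0 -1.1 -0.0 0.000 0.000 -0.079; -4.0 -1.1 -0.0 0.000 0.000 -0.079; -4.0 -1.1 -0.0 -0.000 0.000 -0.079
-4.0 -1.1 -0.0 0.000 0.000 -0.079
```

{"method": "step_arm", "body": {"commands": "-4.7 -0.5 0 0 0 -0.08; -4 -1 0 0 0 -0.079; -4 -1 0 0 0 -0.079; -4 -1 0 0 0 -0.079; -4 -1 0 0 0 -0.079; -4 -1 0 0 0 -0.079; 0 0 0 0 0 0"}}

```text
t: 13.65
eef_pos: [0.4868, -0.2362, 0.106]
ee_rot: [-3.141, -0.001, -2.75]
force: [-1.2, -3.7, -0.8]
width: 0.0003
```

```bash
python3 - <<'E'
from clamp import *
s=get_state();print(s['eef_pos'],s['ee_rot'],s['force'],B(.536,.0165))
plan(pose(),[B(c,.0165)+(1,) for c in np.linspace(.536,1.17,9)[1:]])
save(grab_frame('side'),'s10');save(grab_frame('scene'),'c10')
a=cv2.resize(cv2.imread('pics/s10.png')[180:260,290:370],None,fx=5,fy=5,interpolation=cv2.INTER_CUBIC)
b=cv2.resize(cv2.imread('pics/c10.png')[190:290,310:410],None,fx=4,fy=4,interpolation=cv2.INTER_CUBIC)
cv2.imwrite('pics/sc10.png',np.hstack([a,b]))
E
```

```text
[ 0.48679985 -0.23622271  0.1060453 ] [-3.14139904e+00 -8.38267979e-04 -2.74999466e+00] [-1.18380654 -3.6625212  -0.82772845] (np.float64(0.4870484212685124), np.float64(-0.2363185618423978), 0.106, -2.751592653589793)
-4.2 -1.3 0.0 -0.000 -0.001 -0.078; -4.0 -1.1 -0.0 -0.000 0.000 -0.079; -4.0 -1.1 -0.0 -0.000 0.000 -0.079; -4.0 -1.1 -0.0 0.000 0.000 -0.079; -4.0 -1.1 -0.0 -0.000 0.000 -0.079; -4.0 -1.1 -0.0 0.000 0.000 -0.079; -4.0 -1.1 -0.0 -0.000 0.000 -0.079; -4.0 -1.1 -0.0 -0.000 0.000 -0.079
```

View pics/sc10.png

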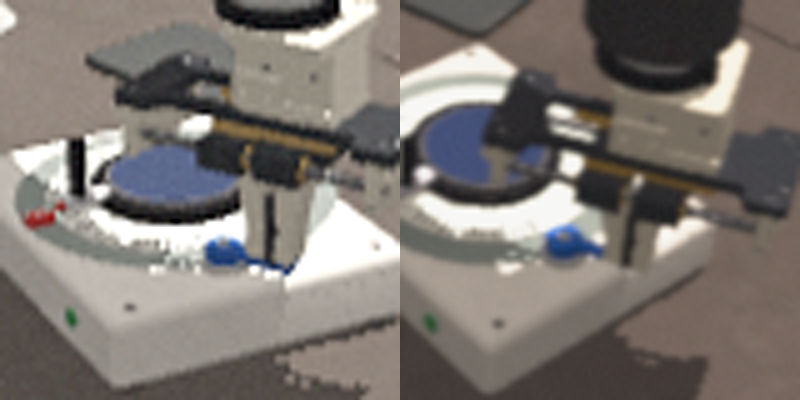

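The lever is turning with the fingers, so I'll continue.

{"method": "step_arm", "body": {"commands": "-4.2 -1.2 0 0 0 -0.079; -4 -1.1 0 0 0 -0.079; -4 -1.1 0 0 0 -0.079; -4 -1.1 0 0 0 -0.079; -4 -1.1 0 0 0 -0.079; -4 -1.1 0 0 0 -0.079; -4 -1.1 0 0 0 -0.079; 0 0 0 0 0 0"}}

```text
t: 14.75
eef_pos: [0.5148, -0.2256, 0.1063]
ee_rot: [-3.14, 0.001, -2.198]
force: [2.2, -2.3, -0.4]
width: 0.0009
```

```bash
python3 - <<'E'
from clamp import *
s=get_state();print(s['eef_pos'],s['ee_rot'],s['force'],B(1.09,.0165))
plan(pose(),[B(c,.0165)+(1,) for c in np.linspace(1.09,1.42,7)[1:]])
save(grab_frame('side'),'s11');save(grab_frame('scene'),'c11')
a=cv2.resize(cv2.imread('pics/s11.png')[180:260,290:370],None,fx=5,fy=5,interpolation=cv2.INTER_CUBIC)
b=cv2.resize(cv2.imread('pics/c11.png')[190:290,310:410],None,fx=4,fy=4,interpolation=cv2.INTER_CUBIC)
cv2.imwrite('pics/sc11.png',np.hstack([a,b]))
E
```

```text
[ 0.5148134  -0.22561493  0.10632008] [-3.14045996e+00  6.12193561e-04 -2.19782308e+00] [ 2.22907932 -2.31663172 -0.35120111] (np.float64(0.5141174134192982), np.float64(-0.22649118211228242), 0.106, -2.197592653589793)
-1.7 -0.8 0.3 -0.001 0.001 -0.055; -2.8 -0.8 -0.0 0.000 0.000 -0.055; -2.8 -0.8 -0.0 0.000 0.000 -0.055; -2.8 -0.8 -0.0 -0.000 0.000 -0.055; -2.8 -0.8 -0.0 0.000 0.000 -0.055; -2.8 -0.8 -0.0 0.000 0.000 -0.055
```

View pics/sc11.png

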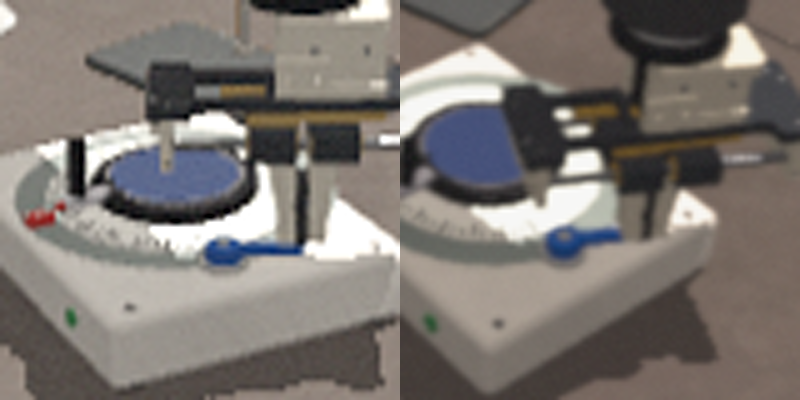

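{"method": "step_arm", "body": {"commands": "-2.8 -0.8 0 0 0 -0.055; -2.8 -0.8 0 0 0 -0.055; -2.8 -0.8 0 0 0 -0.055; -2.8 -0.8 0 0 0 -0.055; 0 0 0 0 0 0"}}

```text
t: 15.48
eef_pos: [0.5231, -0.2177, 0.1064]
ee_rot: [-3.141, 0.0, -1.978]
force: [2.0, -2.2, -0.6]
width: 0.0005
```

{"method": "step_arm", "body": {"commands": "-2.5 -0.7 0 0 0 -0.05; 0 0 0 0 0 0"}}

```text
t: 15.72
eef_pos: [0.5247, -0.2158, 0.1064]
ee_rot: [-3.141, 0.0, -1.929]
force: [3.5, -3.8, -0.5]
width: 0.0005
```

{"method": "step_arm", "body": {"commands": "-1.5 0 0 0 0 0; 0 0 0 0 0 0; 0 0 0 0 0 0"}}

```text
t: 16.1
eef_pos: [0.5253, -0.2146, 0.1065]
ee_rot: [-3.14, 0.0, -1.929]
force: [4.6, -4.7, -1.0]
width: 0.0004
```

```bash
python3 - <<'E'
from clamp import *
s=get_state();print(s['eef_pos'],s['ee_rot'],s['force'],B(1.4,.0165))
E
```

```text
[ 0.52527808 -0.2145569   0.10645507] [-3.14035427e+00  1.10669708e-04 -1.92912822e+00] [ 4.6221156  -4.70391266 -1.04676692] (np.float64(0.5256717711395756), np.float64(-0.21505512774722607), 0.106, -1.8875926535897931)
```

{"method": "step_arm", "body": {"commands": "-1.5 0 0 0 0 0; 0 0 0 0 0 0; 0 0 0 0 0 0"}}

```text
t: 16.48
eef_pos: [0.5254, -0.2142, 0.1065]
ee_rot: [-3.141, -0.001, -1.929]
force: [3.0, -10.8, -1.6]
width: 0.0001
```

Force rises to 11 N with almost no movement, so the lever is at its stop. Backing off, lifting and looking.

{"method": "step_arm", "body": {"commands": "5 0 0 0 0 0; 12 0 0 0 0 0; 12 0 0 0 0 0; 0 0 -40 0 0 0; 0 0 -50 0 0 0; 0 0 -50 0 0 0; 0 0 -50 0 0 0; 0 0 0 0 0 0"}}

```text
t: 17.48
eef_pos: [0.5165, -0.2411, 0.3008]
ee_rot: [-3.134, 0.001, -1.927]
force: [0.2, 0.2, -0.7]
width: 0.0003
```

```bash
python3 - <<'E'
from clamp import *
s=get_state();print(s['eef_pos'],s['ee_rot'],s['force'])
plan(pose(),[(.51,-.02,.35,-2.0,5)])
save(grab_frame('side'),'s12')
cv2.imwrite('pics/s12c.png',cv2.resize(cv2.imread('pics/s12.png')[140:290,240:420],None,fx=4,fy=4,interpolation=cv2.INTER_CUBIC))
E
```

```text
[ 0.51654827 -0.24110785  0.30082214] [-3.13387053e+00  1.13230667e-03 -1.92721107e+00] [ 0.23327191  0.16117019 -0.72907378]
-41.0 16.6 -9.9 -0.002 0.000 0.015; -40.7 17.2 -9.9 -0.002 0.000 0.015; -40.5 17.8 -9.9 -0.002 0.000 0.015; -40.2 18.4 -9.9 -0.002 0.000 0.015; -39.9 19.0 -9.9 -0.002 0.000 0.015
```

View pics/s12c.png

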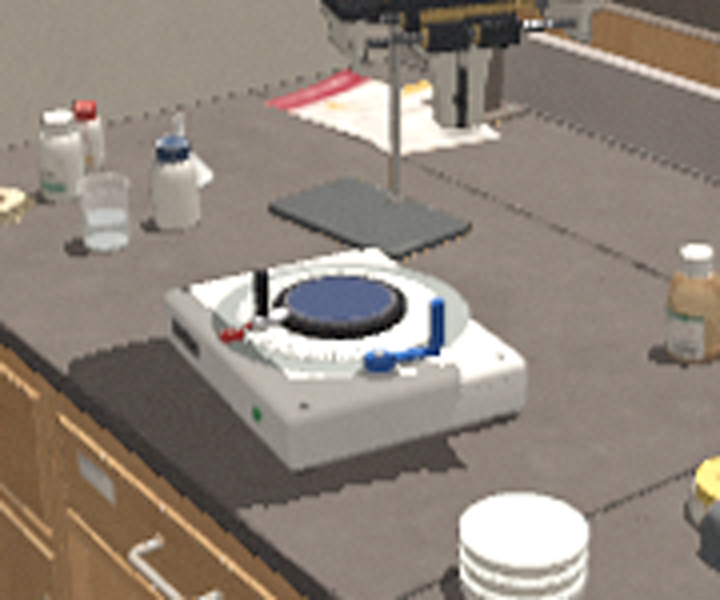

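The clamp lever points back, the pointer is at the tab, and the bystanders are where they were. Now a last check from above.

{"method": "step_arm", "body": {"commands": "-41 16.6 -6 0 0 0.015; -40.7 17.2 -6 0 0 0.015; -40.5 17.8 -6 0 0 0.015; -40.2 18.4 -6 0 0 0.015; -39.9 19 -6 0 0 0.015; 0 0 0 0 0 0; 0 0 0 0 0 0"}}

```text
t: 18.4
eef_pos: [0.5084, -0.0193, 0.3251]
ee_rot: [3.14, -0.001, -2.001]
force: [0.7, -0.0, 0.3]
width: 0.0005
```

```bash
python3 - <<'E'
from clamp import *
p=wrist();dump(p,'w13')
S=grab_frame('side'); u=(437.5/4+240-.4,302.5/4+140-.4)
for pc in [ray(S,u,.112)]: d=pc[:2]-P; print('clamp r',np.hypot(*d),'c',np.arctan2(d[1],d[0])+np.pi/2-VA)
cv2.imwrite('pics/w13z.png',cv2.resize(cv2.imread('pics/w13.png')[0:220,200:400],None,fx=2.7,fy=2.7,interpolation=cv2.INTER_CUBIC))
cv2.imwrite('pics/w13y.png',cv2.resize(cv2.imread('pics/w13.png')[90:200,280:390],None,fx=5.4,fy=5.4,interpolation=cv2.INTER_CUBIC))
E
```

```text
clamp r 0.048890296013259386 c 1.337101618008019
```

View pics/w13z.png

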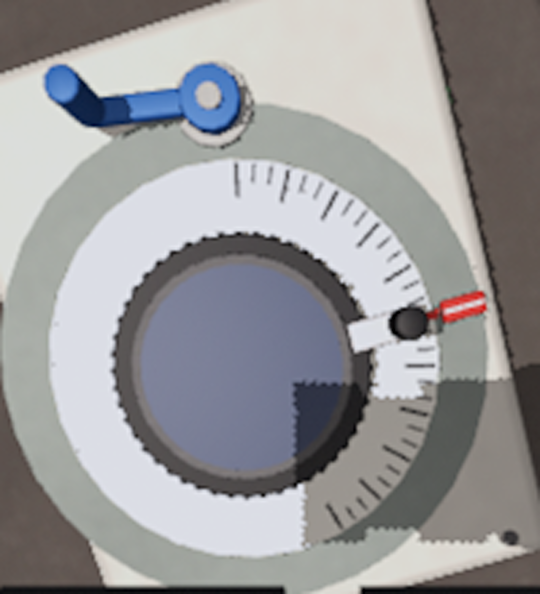

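View pics/w13y.png

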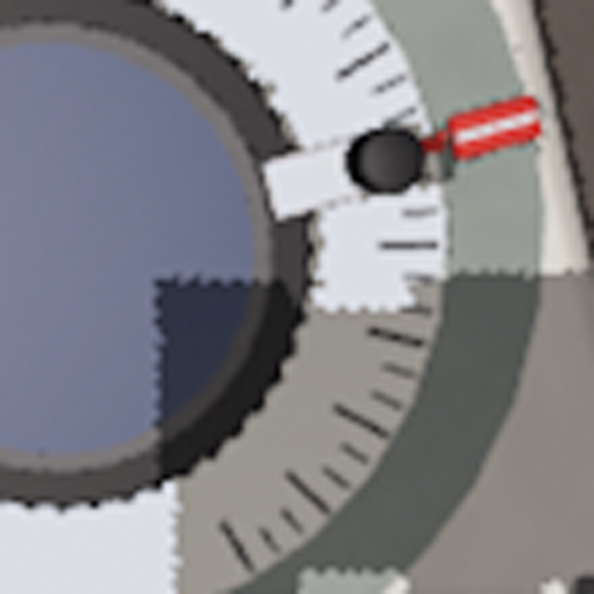

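```bash
python3 - <<'E'
from ang import *
from clamp import P,VA
p=dict(np.load('pics/w13.npz'))
a=ray(p,(277,35.2),.072);b=ray(p,(222.8,30.2),.112);d=(b-a)[:2];print('P',a,'r',np.hypot(*d),'c',np.arctan2(d[1],d[0])+np.pi/2-VA)
g=lambda x,y:((x+.5)/5.4+280-.5,(y+.5)/5.4+90-.5)
meas('w13',g(446,143),g(455,141),g(539,118))
E
```

```text
P [ 0.48313423 -0.18320317  0.072     ] r 0.04947325586439339 c 1.391201042817759
tip r,ang 0.089828476892456 2.9590735613604884 tab 0.09214695272619955 2.957924308559433 0.11138946199759243 2.9602318684128703 remaining -0.0011492528010554892 via mid 4.5271256632339885e-06
```

Pointer error is about 0.001 rad and the clamp reads 1.39 rad; the arm is clear. Handing in.

```bash
python3 -c "
from station import *
print(job_done())"
```

```text
the job is handed in; nothing more can be done
None
```

The pointer is set on the red tab and the clamp is locked. I handed the job in at about 18.5 s of the 64 s allowed; `job_done()` gives no verdict.

- **Analyser:** I pushed the black knob round its arc with the closed fingertips, from the side. The last picture from above puts the pointer about 0.001 rad from the middle of the tab, against a limit of 0.05. The tab's measured place is unchanged to within about 0.01 rad (1 mm).
- **Clamp:** I pushed the blue knob round until the force rose to about 11 N with almost no more movement. The wrist camera reads 1.39 rad. A rougher estimate from the side camera gives 1.34. Both are above the 1.25 needed.
- **Surroundings:** In the last side picture the beaker, bottle and dishes stand where they did at the start. The tape was only partly in that crop. I checked these by eye only. The arm was lifted clear, and the wrist force reading was near zero.

No check failed; the only disagreement was the small spread between the two clamp readings.

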